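# Feed one blank and push it onto the blue circle

### The job

Press the feeder's red plunger all the way down once so that a single aluminium blank slides out onto the bench, and let the plunger come back up. Then push that blank aside along the bench, without picking it up, until it lies wholly inside the blue painted circle; feed no second blank and leave the pipe offcut, the can and the angle-iron piece where they are.

Things in the scene. Friction and masses are not known exactly. Their poses are not given: they have to be found in the camera images.
- feeder: Blank feeder, fixed. Origin on the bench at the centre of its yellow magazine (53 x 51 mm, 46 mm high, no floor: blanks lie on the bench). Outlet: a 13 mm high gap on its -x side. Behind (x +27 to +111 mm) a green housing 70 mm wide, 75 mm high, with flanges 6 mm high out to y = 53 mm either side. The red plunger stands on it at x = +68 mm, y = 0. z up.
- plunger_top (a point): Centre of the flat top of the red mushroom-shaped plunger, diameter 44 mm, which moves straight down when pressed; 130 mm above the bench when up, 94 mm when fully down.
- plunger (a joint): Plunger travel in m: 0 = up (rest), 0.036 = fully down at its stop. A spring (5 N at the top, 9 N at the bottom, plus a few N when feeding) brings it back. It drives a brass blade 1.8 times as far towards the feeder's -x: a full stroke leaves the fed blank's centre about 63 mm from the feeder's origin on -x. Once the plunger is up the next blank drops; a further press would feed it.
- blank0: Lowest blank, the one that is fed: a square bright aluminium plate 40 x 40 x 10 mm, about 45 g, loose. Origin at the centre of its underside, z through its thickness, sides along its x and y. It starts at the feeder's origin, in line with the feeder.
- blank1: The next blank, alike, on top of blank0 at the start (two more lie on it). Origin at the centre of its underside. It must stay in the magazine, where it drops to the bench once blank0 is out.
- blue_circle: Blue disc painted on the bench, diameter 120 mm, no thickness to speak of; origin at its centre on the bench. It lies to the left or right of the outlet, 130 to 165 mm to the side of the feeder's x axis, and the blank is to be pushed here. Nothing stands between the outlet and it.
- red_circle: Like the blue disc but red, on the other side of the outlet: not to be used.
- pipe_offcut: Bystander: loose piece of steel pipe standing on end beside the housing, diameter 42 mm, 55 mm high; origin at the centre of its underside.
- spray_can: Bystander: loose can standing on the other side of the housing, diameter 52 mm, 110 mm high; origin at the centre of its underside.
- angle_iron: Bystander: loose L-shaped steel piece, foot 50 x 45 mm, upright leg 36 mm high, lying 175 to 190 mm in front of the feeder's origin on -x; origin at the centre of its underside.
Things that resemble listed ones, but are neither listed nor needed, are in the scene too. Several things look just like the feeder: the one meant starts farthest to the robot's left.

How it is judged:
On the way, in this order (a step that is already met when the one before it is completed fails the run):
1. the plunger is pressed fully down (to within 3 mm of its stop) and the blank is out of the magazine (value of joint plunger above 0.033 m and x of blank0 in the frame of feeder below -0.05 m), for 0.05 s.
2. the plunger is let back up, the next blank has dropped (value of joint plunger below 0.004 m and z of blank1 in the frame of feeder below 0.005 m), for 0.2 s.
At the end, for the whole second after the job is handed in: The fed blank lies flat and still on the bench inside the blue circle (its centre within 37 mm of the circle's), the plunger is up (within 4 mm), the next blank is down in the magazine and not fed (within 8 mm), and each bystander is within 15 mm of where it stood (all of step 2 and horizontal distance between blank0 and blue_circle below 0.037 m and height (world z) of blank0 below 0.004 m and angle between blank0's own z axis and vertical below 0.1 rad and linear speed of blank0 below 0.01 m/s and x of blank1 in the frame of feeder above -0.008 m and distance of each of pipe_offcut, spray_can, angle_iron from where it was at the start of the episode below 0.015 m); the robot touches nothing.
It fails at once if a blank is lifted (more than 12 mm off the bench) (height (world z) of blank0 above 0.012 m).
It fails at once if a second blank is fed (moved more than 10 mm out of the magazine) (x of blank1 in the frame of feeder below -0.01 m).
It fails at once if a bystander is moved more than 15 mm (distance of any of pipe_offcut, spray_can, angle_iron from where it was at the start of the episode above 0.015 m).
It also fails if it takes over 48 s, if anything falls off the work surface, if the arm or the gripper's body presses on something with over 40 N, if the wrist force passes 120 N, or if a joint passes its speed limit or range.

### The arm

A 6-joint arm with a two-finger parallel gripper is mounted at the origin on the work surface. World frame = base frame: x ahead of the robot, y to its left, z up, the work surface at z = 0. Lengths are in m, angles in rad, forces in N, time in s.
With the tool pointing down it reaches from about 0.4 to 0.825 m from the base axis. Payload 7 kg.
Tool frame: the origin (TCP) lies at the very end of the fingers, on their centre line; the grasp point (between the pads) lies 19 mm behind it; z points along the fingers, y is the line along which they close (so a half turn about z gives the same grasp; the last joint's range is limited). The gripper opens to 88 mm and grips with 3 to 60 N. Pads are 19 mm wide; open, the fingers measure 130 mm over their backs; the gripper's body (78 mm by 193 mm) begins 47 mm behind the grasp point.
Start: joints at [1.543, 0.359, 0.012, 0, -1.224, -0.288], TCP at [0.21, 0.642, 0.227] pointing down, gripper open.
Joint ranges: [-3.07, 3.07], [-1.43, 2.12], [-1.02, 1.25], [-3.03, 1.67], [-3.05, -0], [-3.03, 3.03]. Speed limits (rad/s): [2.39, 2.39, 3.01, 3.14, 3.14, 3.14].

### API

Orientations are given as [roll, pitch, yaw] about the fixed x, y, z axes, in that order (R = Rz(yaw) Ry(pitch) Rx(roll)).
In Python, from station import arm, vision gives the robot as it stands. The module is installed in compiled form; this text tells all that it offers.
- The arm moves only by the tool jog_arm, never from a script. Its argument "steps" is a list that holds one entry, the list of rows, each a list of 7 numbers: the closure in counts, from 0 (fully open) to 255 (shut), then the shift along the tool's x, y, z scaled (see below), then the turn, a rotation vector about the tool's x, y, z scaled (see below). In form: [[[grip, dx, dy, dz, rx, ry, rz], ...]]. A call has 1 to 8 rows; each row is the pose to reach, as a shift and turn from the pose commanded when the call began, along the tool's axes at that moment; what a row does not reach only later rows make up. The controller multiplies each number of a shift by 250 mm and each number of a turn by 45 degrees. A row lasts 1/10 s, in which the tool goes at most 50 mm and 8.59 degrees, less where a joint would pass 70% of its speed; a pose out of reach is approached as far as the arm can. A call with a number of a shift or a turn outside -1 to 1 is refused whole. A call with a gripper value outside its range is refused whole. The fingers move at their own pace and stop on an object; "newtons" is the grip in N (left out, the last holds). Time passes only in rows, so rows that repeat a pose let the fingers close. It gives the time, the measured TCP pose, the force, the opening and the grip force at its end, in the units of the state.
- arm.get_state(): the state, without advancing time (a new reading comes with each control period).
- vision.grab_frame(name): name is "side" or "top"; returns a dict with "color" (420x560x3 uint8, red, green, blue), "vfov" (degrees; the focal length in pixels is half the picture's height over the tangent of half this angle, whatever the lens; pixels are square), "cx", "cy" (the principal point, pixels), "extrinsics" (4x4, takes a point from world to camera coordinates). Camera axes: x right, y down, z forward; pixel columns grow to the right and rows downward; lengths in m; the calibration is good to about 2 mm. A picture is of the moment at which its call begins. There is no depth.
- arm.job_done(): hands the job in; it is judged then, once.
The state is a dict: "t": time; "q": joint angles; "qd": joint speeds; "joint_efforts": joint torques, N m; "eef_pos": TCP position; "ee_rot": TCP orientation; "force": force on the tool from outside, world axes, zero at the start; "moment": the same for the moment, N m; "width": finger opening in m; "gripper_force": force on a finger pad.
Only numpy, scipy, OpenCV 4.12 (cv2) and the standard library are available. Lean on these libraries where they do the work, as an engineer would, in place of code of your own. Each camera call takes 0.05 s, during which the arm holds its last target. There are 200 camera calls.

## Working session

There is one attempt and no reset: what is moved stays moved. The work goes in short steps, Python scripts to look and compute and a tool call to move; the robot and the scene stay as the last step left them, time stands still between calls to the robot, and variables do not carry over. Pictures are saved under pics/ and viewed, at most 10 in all, crops included, and the job is handed in when it is done.

Besides the shell and the picture viewer there is one more tool, called after ">>>" by a JSON object that holds its "fn" and its "kwargs", one argument or row to a line. jog_arm: Moves the arm, as the interface text tells. Its arguments: {"type":"object","properties":{"steps":{"type":"array","items":{"type":"array","items":{"type":"array","items":{"type":"number"}}}},"newtons":{"type":"number"}},"required":["steps"]}

```bash
mkdir -p pics; cat > h.py <<'E'
from station import arm, vision
import numpy as np, cv2
def grab(n,fn=None):
    f=vision.grab_frame(n)
    if fn: cv2.imwrite('pics/'+fn,f['color'][:,:,::-1])
    return f
def ray(f,u,v):
    h=f['color'].shape[0]; fl=h/2/np.tan(np.radians(f['vfov'])/2)
    E=np.array(f['extrinsics']); R,t=E[:3,:3],E[:3,3]
    d=R.T@np.array([(u-f['cx'])/fl,(v-f['cy'])/fl,1]); return -R.T@t,d/np.linalg.norm(d)
def onz(f,u,v,z):
    c,d=ray(f,u,v); return c+d*(z-c[2])/d[2]
def tri(f1,p1,f2,p2):
    c1,d1=ray(f1,*p1);c2,d2=ray(f2,*p2)
    s=np.linalg.lstsq(np.c_[d1,-d2],c2-c1,rcond=None)[0]
    a,b=c1+s[0]*d1,c2+s[1]*d2; return (a+b)/2,np.linalg.norm(a-b)
def blobs(f,lo,hi,amin=30):
    m=cv2.inRange(cv2.cvtColor(f['color'],cv2.COLOR_RGB2HSV),lo,hi)
    n,_,s,c=cv2.connectedComponentsWithStats(m)
    return [(c[i].round(1).tolist(),s[i].tolist()) for i in range(1,n) if s[i,4]>=amin]
E
python3 - <<'E'
from h import *
for n in('top','side'):
    f=grab(n,n+'0.png'); print(n,f['vfov'],f['cx'],f['cy'],ray(f,280,210))
    for k,l,h in(('red',(0,120,60),(8,255,255)),('red2',(172,120,60),(180,255,255)),('blue',(100,120,60),(130,255,255))): print(k,blobs(f,l,h))
s=arm.get_state();print({k:s[k] for k in('t','eef_pos','ee_rot','width')})
E
```

```text
top 54.208226552202035 276.5837997728193 215.2923853887139 (array([ 0.49657397, -0.01774631,  0.84769354]), array([ 0.06558361, -0.03617245, -0.99719123]))
red [([323.4, 38.7], [312, 26, 24, 26, 497]), ([235.5, 120.0], [224, 108, 24, 25, 488]), ([434.3, 144.1], [422, 132, 26, 25, 503]), ([166.4, 199.7], [137, 171, 59, 58, 2684]), ([337.1, 305.1], [325, 293, 25, 26, 507]), ([13.2, 385.3], [12, 372, 3, 28, 38]), ([40.1, 387.4], [39, 374, 3, 29, 39]), ([20.9, 401.3], [20, 387, 3, 28, 42]), ([28.0, 406.1], [27, 393, 3, 27, 37]), ([48.1, 404.9], [47, 393, 3, 26, 35])]
red2 []
blue [([163.1, 111.1], [146, 97, 26, 22, 157]), ([306.4, 218.1], [278, 190, 58, 57, 2574])]
side 50.20411283029828 280.41198142120015 213.0843297947752 (array([0.27057944, 0.51873848, 0.71847999]), array([ 0.30986704, -0.63677097, -0.70604897]))
red [([287.2, 112.0], [278, 105, 19, 15, 223]), ([171.9, 133.9], [162, 127, 20, 15, 249]), ([379.2, 194.1], [368, 185, 23, 19, 360]), ([186.7, 197.9], [175, 189, 24, 19, 365]), ([208.2, 321.9], [175, 293, 67, 59, 3091])]
red2 []
blue [([91.2, 73.6], [0, 0, 244, 218, 30499]), ([326.4, 64.0], [302, 36, 48, 53, 2042]), ([294.7, 225.1], [268, 206, 54, 39, 1683]), ([125.3, 262.5], [108, 247, 31, 25, 343]), ([135.4, 289.9], [121, 279, 26, 17, 125])]
{'t': 0.1, 'eef_pos': array([0.20955602, 0.64118125, 0.22572827]), 'ee_rot': array([ 3.14009912e+00, -1.78716427e-04, -3.15918293e-01]), 'width': 0.08785890625267577}
```

View pics/top0.png

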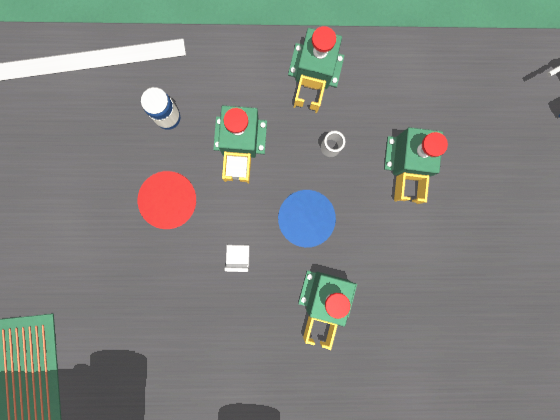

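View pics/side0.png

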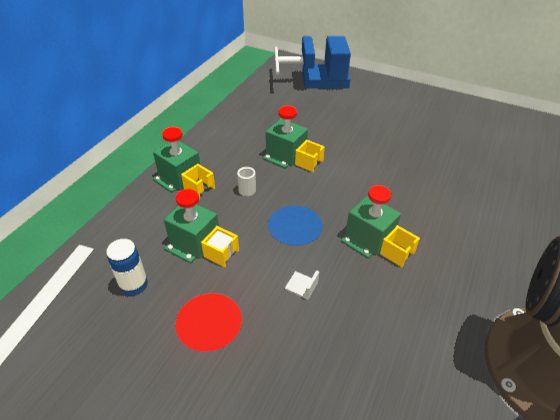

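The feeder meant is the one with blanks, plunger at (236,120) in the top view and (187,198) in the side view. The blue disc is at (306,218), to the right of the outlet. The angle iron is at (237,257), the pipe at (333,143) and the can at (160,107).

```bash
python3 - <<'E'
from h import *
t=grab('top');s=grab('side')
print('plunger',tri(t,(235.5,120),s,(186.7,197.9)), 'onz', onz(t,235.5,120,.13), onz(s,186.7,196.5,.13))
print('blue',onz(t,306.4,218.1,0),onz(s,294.7,225.1,0),'tri',tri(t,(306.4,218.1),s,(294.7,225.1)))
print('red',onz(t,166.4,199.7,0))
y=cv2.inRange(cv2.cvtColor(t['color'],cv2.COLOR_RGB2HSV),(18,120,60),(32,255,255))[140:200,210:265]
p=np.argwhere(y)[:,::-1]+[210,140]
r=cv2.minAreaRect(p.astype(np.float32)); print('yellow',r)
for q in cv2.boxPoints(r): print(q,onz(t,*q,.046))
w=cv2.inRange(cv2.cvtColor(t['color'],cv2.COLOR_RGB2HSV),(0,0,150),(180,50,255))
for x0,y0,x1,y1,z in((215,145,260,190,.04),(215,235,260,285,.02),(315,125,355,165,.055)):
    p=np.argwhere(w[y0:y1,x0:x1])[:,::-1]+[x0,y0]; r=cv2.minAreaRect(p.astype(np.float32)); print(r,onz(t,*r[0],z))
# housing (green)
g=cv2.inRange(cv2.cvtColor(t['color'],cv2.COLOR_RGB2HSV),(60,80,30),(90,255,255))[100:165,205:275]
p=np.argwhere(g)[:,::-1]+[205,100]; print('green',cv2.minAreaRect(p.astype(np.float32)))
E
```

```text
plunger (array([0.70521535, 0.03521702, 0.12460762]), np.float64(0.0007479608855220292)) onz [0.7033109 0.0346548 0.13     ] [0.7039061  0.03645781 0.13      ]
blue [ 0.53550633 -0.10322522  0.        ] [ 0.53616238 -0.1018962   0.        ] tri (array([ 0.53607701, -0.10312395, -0.00116904]), np.float64(0.0011230219887831564))
red [0.57353574 0.18544283 0.        ]
yellow ((236.1310577392578, 166.92759704589844), (27.155874252319336, 29.89637565612793), 4.763641834259033)
[221.35864 180.69656] [0.60680054 0.0679874  0.046     ]
[223.8414  150.90344] [0.66574722 0.06343946 0.046     ]
[250.90347 153.15863] [0.66148524 0.01028279 0.046     ]
[248.42072 182.95175] [0.6024643 0.0150512 0.046    ]
((236.62841796875, 162.23484802246094), (44.084442138671875, 33.55099868774414), 1.3971810340881348) [0.64446248 0.03869214 0.04      ]
((236.7344970703125, 258.0137939453125), (24.252197265625, 27.305740356445312), 3.3664603233337402) [0.45455723 0.03920973 0.02      ]
((332.5, 142.99998474121094), (20.50609588623047, 26.16295051574707), 45.0) [ 0.68039151 -0.14980194  0.055     ]
green ((240.20291137695312, 130.86175537109375), (50.84978485107422, 48.31879425048828), 4.39870548248291)
```

>>> {"fn": "jog_arm", "kwargs": {
  "steps": [
    [[255, 0.9, 0.58, 0, 0, 0, 0], [255, 0.9, 0.58, 0, 0, 0, 0], [255, 0.9, 0.58, 0, 0, 0, 0], [255, 0.9, 0.58, 0, 0, 0, 0], [255, 0.9, 0.58, 0, 0, 0, 0], [255, 0.9, 0.58, 0, 0, 0, 0], [255, 0.9, 0.58, 0, 0, 0, 0]]
  ]
}}

```text
t: 0.9
eef_pos: [0.3798, 0.4319, 0.2268]
ee_rot: [-3.141, 0.0, -0.319]
force: [-0.7, 0.2, 0.3]
width: 0.037
gripper_force: 0.0
```

>>> {"fn": "jog_arm", "kwargs": {
  "steps": [
    [[255, 0.9, 0.58, 0, 0, 0, 0], [255, 0.9, 0.58, 0, 0, 0, 0], [255, 0.9, 0.58, 0, 0, 0, 0], [255, 0.9, 0.58, 0, 0, 0, 0], [255, 0.9, 0.58, 0, 0, 0, 0], [255, 0.9, 0.58, 0, 0, 0, 0], [255, 0.9, 0.58, 0, 0, 0, 0]]
  ]
}}

```text
t: 1.6
eef_pos: [0.5485, 0.225, 0.226]
ee_rot: [3.141, 0.0, -0.318]
force: [-0.0, -0.3, -0.5]
width: 0.0004
gripper_force: 0.0
```

>>> {"fn": "jog_arm", "kwargs": {
  "steps": [
    [[255, 0.83, 0.525, 0, 0, 0, -0.3], [255, 0.83, 0.525, 0, 0, 0, -0.3], [255, 0.83, 0.525, 0, 0, 0, -0.3], [255, 0.83, 0.525, 0, 0, 0, -0.3], [255, 0.83, 0.525, 0, 0, 0, -0.3], [255, 0.83, 0.525, 0.24, 0, 0, -0.3], [255, 0.83, 0.525, 0.24, 0, 0, -0.3], [255, 0.83, 0.525, 0.24, 0, 0, -0.3]]
  ]
}}

```text
t: 2.4
eef_pos: [0.7023, 0.0381, 0.1641]
ee_rot: [3.14, 0.005, -0.079]
force: [-0.1, -0.2, 0.3]
width: 0.0006
gripper_force: 0.0
```

```bash
python3 - <<'E'
from h import *
grab('side','side1.png');print(arm.get_state()['eef_pos'])
E
```

```text
[0.70355665 0.03836231 0.16664538]
```

View pics/side1.png

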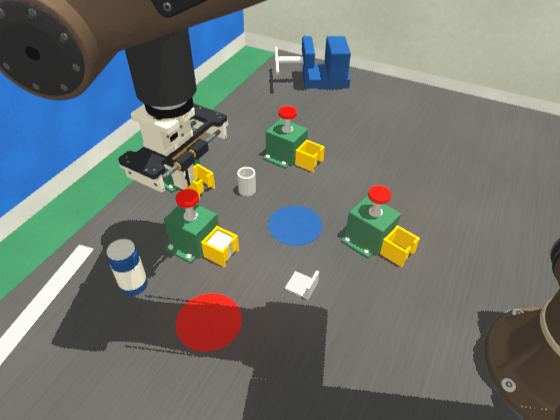

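The closed fingers are above the red plunger, which is at (187,198) in the side view.

>>> {"fn": "jog_arm", "kwargs": {
  "steps": [
    [[255, 0, 0, 0.08, 0, 0, 0], [255, 0, 0, 0.13, 0, 0, 0], [255, 0, 0, 0.15, 0, 0, 0], [255, 0, 0, 0.17, 0, 0, 0], [255, 0, 0, 0.19, 0, 0, 0], [255, 0, 0, 0.21, 0, 0, 0], [255, 0, 0, 0.23, 0, 0, 0], [255, 0, 0, 0.25, 0, 0, 0]]
  ]
}}

```text
t: 3.25
eef_pos: [0.704, 0.038, 0.1068]
ee_rot: [-3.141, -0.002, -0.079]
force: [-5.5, 3.2, 9.9]
width: 0.0002
gripper_force: 5.2
```

>>> {"fn": "jog_arm", "kwargs": {
  "steps": [
    [[255, 0, 0, 0.02, 0, 0, 0], [255, 0, 0, 0.03, 0, 0, 0], [255, 0, 0, 0.04, 0, 0, 0], [255, 0, 0, 0.04, 0, 0, 0]]
  ]
}}

```text
t: 3.65
eef_pos: [0.7039, 0.038, 0.0965]
ee_rot: [-3.141, -0.001, -0.079]
force: [-5.2, 2.7, 8.9]
width: 0.0008
gripper_force: 4.4
```

Not yet on the stop; a bit further.

>>> {"fn": "jog_arm", "kwargs": {
  "steps": [
    [[255, 0, 0, 0.01, 0, 0, 0], [255, 0, 0, 0.02, 0, 0, 0], [255, 0, 0, 0.02, 0, 0, 0], [255, 0, 0, 0.02, 0, 0, 0]]
  ]
}}

```text
t: 4.05
eef_pos: [0.7042, 0.038, 0.0942]
ee_rot: [-3.141, -0.003, -0.078]
force: [-11.6, 4.1, 22.8]
width: 0.0001
gripper_force: 11.3
```

Force rose to 23 N, so the plunger is on its stop. Now rise smoothly.

>>> {"fn": "jog_arm", "kwargs": {
  "steps": [
    [[255, 0, 0, -0.03, 0, 0, 0], [255, 0, 0, -0.07, 0, 0, 0], [255, 0, 0, -0.11, 0, 0, 0], [255, 0, 0, -0.16, 0, 0, 0], [255, 0, 0, -0.25, 0, 0, 0], [255, 0, 0, -0.35, 0, 0, 0], [255, 0, 0, -0.35, 0, 0, 0]]
  ]
}}

```text
t: 4.75
eef_pos: [0.7061, 0.0369, 0.1813]
ee_rot: [-3.141, -0.006, -0.08]
force: [0.3, 0.4, 0.7]
width: 0.0
gripper_force: 0.0
```

>>> {"fn": "jog_arm", "kwargs": {
  "steps": [
    [[255, -0.4, -0.25, 0, 0, 0, 0], [255, -0.5, -0.25, 0, 0, 0, 0], [255, -0.52, -0.25, 0, 0, 0, 0], [255, -0.52, -0.25, 0, 0, 0, 0], [255, -0.52, -0.25, 0, 0, 0, 0]]
  ]
}}

```text
t: 5.25
eef_pos: [0.579, 0.1102, 0.1774]
ee_rot: [-3.141, -0.001, -0.078]
force: [-0.1, 0.8, 1.0]
width: 0.0005
gripper_force: 0.0
```

```bash
python3 - <<'E'
from h import *
t=grab('top','top2.png');f=grab('side','side2.png');s=arm.get_state();print(s['eef_pos'],s['force'])
E
```

```text
[0.58001771 0.10958708 0.17682058] [ 0.22421202 -0.54755086 -0.10457012]
```

View pics/side2.png

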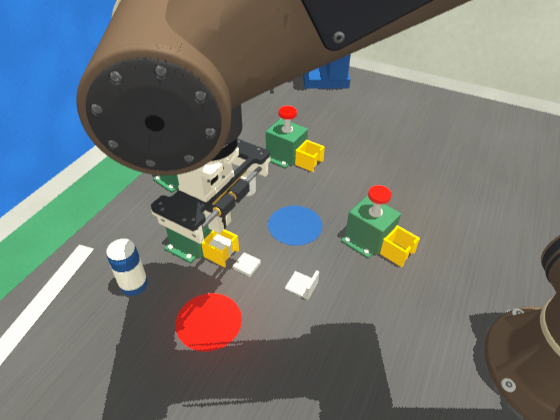

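View pics/top2.png

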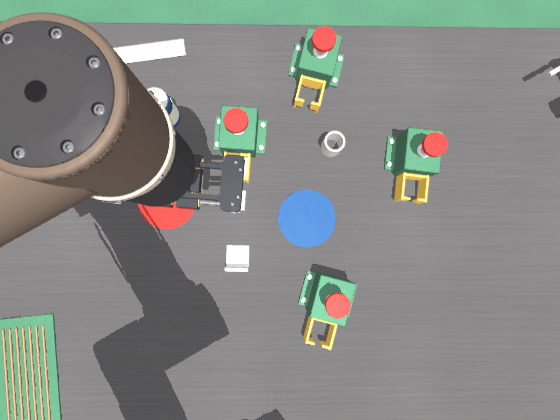

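The blank lies in front of the outlet, at (247,264) in the side view. The plunger is up, and the next blanks are in the magazine.

```bash
python3 - <<'E'
from h import *
f=grab('side')
w=cv2.inRange(cv2.cvtColor(f['color'],cv2.COLOR_RGB2HSV),(0,0,150),(180,60,255))[248:282,228:266]
n,l,s,c=cv2.connectedComponentsWithStats(w)
i=1+np.argmax(s[1:,4]); p=np.argwhere(l==i)[:,::-1]+[228,248]
P=np.array([onz(f,*q,.01)[:2] for q in p]);print(len(p),P.mean(0),np.array(cv2.minAreaRect((P*1000).astype(np.float32))[0]),cv2.minAreaRect((P*1000).astype(np.float32)))
E
```

```text
440 [0.57269095 0.04658932] [573.22113037  46.39283752] ((573.2211303710938, 46.39283752441406), (49.02277374267578, 46.7001838684082), 85.620849609375)
```

>>> {"fn": "jog_arm", "kwargs": {
  "steps": [
    [[255, -0.02, 0, 0.2, 0, 0, 0], [255, -0.02, 0, 0.4, 0, 0, 0], [255, -0.02, 0, 0.55, 0, 0, 0], [255, -0.02, 0, 0.63, 0, 0, 0], [255, -0.02, 0, 0.66, 0, 0, 0], [255, -0.02, 0, 0.68, 0, 0, 0], [255, -0.02, 0, 0.68, 0, 0, 0]]
  ]
}}

```text
t: 6.1
eef_pos: [0.5749, 0.1099, 0.0066]
ee_rot: [3.142, -0.0, -0.081]
force: [-0.5, 0.0, -0.3]
width: 0.0002
gripper_force: 0.0
```

>>> {"fn": "jog_arm", "kwargs": {
  "steps": [
    [[255, 0, 0.04, 0, 0, 0, 0], [255, 0, 0.08, 0, 0, 0, 0], [255, -0.01, 0.12, 0, 0, 0, 0], [255, -0.02, 0.16, 0, 0, 0, 0], [255, -0.03, 0.2, 0, 0, 0, 0], [255, -0.04, 0.24, 0, 0, 0, 0], [255, -0.05, 0.28, 0, 0, 0, 0], [255, -0.05, 0.3, 0, 0, 0, 0]]
  ]
}}

```text
t: 6.9
eef_pos: [0.5553, 0.0354, 0.0067]
ee_rot: [-3.142, 0.0, -0.081]
force: [-0.3, 1.5, 2.6]
width: 0.0008
gripper_force: 1.4
```

```bash
python3 - <<'E'
from h import *
t=grab('top');f=grab('side')
a=cv2.resize(t['color'][130:280,190:370],None,fx=2.2,fy=2.2);b=cv2.resize(f['color'][170:320,200:380],None,fx=2.2,fy=2.2)
cv2.imwrite('pics/c3.png',np.hstack([a,b])[:,:,::-1]);print(arm.get_state()['eef_pos'])
E
```

```text
[0.55549646 0.03554127 0.00656964]
```

View pics/c3.png

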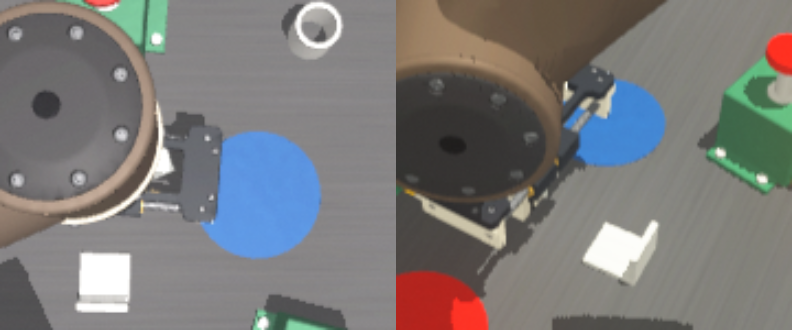

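The gripper hides the blank in both views, but the contact force fits. I'll carry on to just short of the target, then back off and look.

>>> {"fn": "jog_arm", "kwargs": {
  "steps": [
    [[255, -0.01, 0.04, 0, 0, 0, 0], [255, -0.02, 0.09, 0, 0, 0, 0], [255, -0.02, 0.14, 0, 0, 0, 0], [255, -0.03, 0.19, 0, 0, 0, 0], [255, -0.03, 0.24, 0, 0, 0, 0], [255, -0.04, 0.28, 0, 0, 0, 0], [255, -0.04, 0.32, 0, 0, 0, 0], [255, -0.04, 0.35, 0, 0, 0, 0]]
  ]
}}

```text
t: 7.8
eef_pos: [0.5387, -0.0511, 0.0066]
ee_rot: [3.142, -0.0, -0.081]
force: [0.1, 0.1, -0.2]
width: 0.0004
gripper_force: 0.0
```

>>> {"fn": "jog_arm", "kwargs": {
  "steps": [
    [[255, 0, -0.02, 0, 0, 0, 0], [255, 0, -0.06, 0, 0, 0, 0], [255, 0, -0.1, -0.2, 0, 0, 0], [255, 0, -0.3, -0.4, 0, 0, 0], [255, 0, -0.5, -0.6, 0, 0, 0], [255, 0, -0.7, -0.7, 0, 0, 0], [255, 0, -0.9, -0.7, 0, 0, 0], [255, 0, -0.9, -0.7, 0, 0, 0]]
  ]
}}

```text
t: 8.6
eef_pos: [0.5569, 0.1778, 0.1835]
ee_rot: [-3.14, -0.002, -0.079]
force: [1.1, 0.7, -0.3]
width: 0.0005
gripper_force: 0.0
```

```bash
python3 - <<'E'
from h import *
t=grab('top');f=grab('side')
a=cv2.resize(t['color'][130:280,190:370],None,fx=2.2,fy=2.2);b=cv2.resize(f['color'][170:320,200:380],None,fx=2.2,fy=2.2)
cv2.imwrite('pics/c4.png',np.hstack([a,b])[:,:,::-1]);print(arm.get_state()['eef_pos'])
for n,f in(('t',t),('s',f)):
    for c,s in blobs(f,(0,0,150),(180,70,255),60):
        p=onz(f,*c,.01)[:2]; d=np.linalg.norm(p-[.536,-.1025])
        if d<.12: print(n,c,s,p.round(4),d.round(4))
E
```

```text
[0.55804504 0.180199   0.18366929]
t [270.2, 198.8] [258, 187, 25, 24, 435] [ 0.5747 -0.0281] 0.0839
s [262.9, 239.8] [249, 228, 28, 25, 394] [ 0.5739 -0.0246] 0.0866
```

View pics/c4.png

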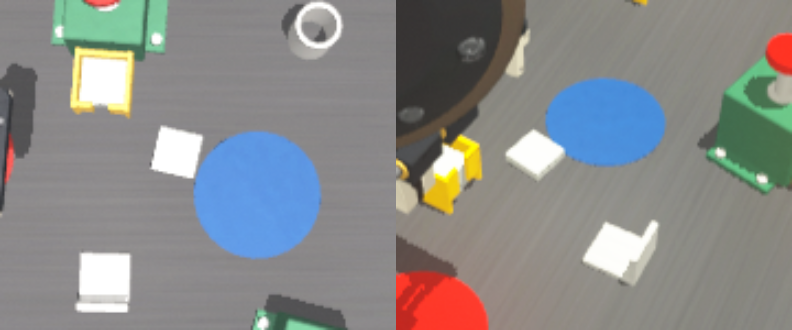

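The blank pivoted off the pusher and now lies turned, about 85 mm from the circle's centre: (270,199) in the top view, (263,240) in the side view. I'll measure its turn and push straight through its centre.

```bash
python3 - <<'E'
from h import *
for n,(x0,y0,x1,y1) in(('top',(255,184,286,214)),('side',(246,225,280,256))):
    f=grab(n); w=cv2.inRange(cv2.cvtColor(f['color'],cv2.COLOR_RGB2HSV),(0,0,150),(180,70,255))[y0:y1,x0:x1]
    p=np.argwhere(w)[:,::-1]+[x0,y0]; P=np.array([onz(f,*q,.01)[:2] for q in p])*1000
    print(n,cv2.minAreaRect(P.astype(np.float32)))
E
```

```text
top ((573.89599609375, -29.131776809692383), (45.6888427734375, 43.927303314208984), 76.05404663085938)
side ((573.28271484375, -26.82061004638672), (54.29086685180664, 50.34328842163086), 73.21185302734375)
```

>>> {"fn": "jog_arm", "kwargs": {
  "steps": [
    [[255, 0.166, 0.633, 0, 0, 0, 0.255], [255, 0.166, 0.633, 0, 0, 0, 0.255], [255, 0.166, 0.633, 0, 0, 0, 0.255], [255, 0.166, 0.633, 0, 0, 0, 0.255], [255, 0.166, 0.633, 0.3, 0, 0, 0.255], [255, 0.166, 0.633, 0.4, 0, 0, 0.255], [255, 0.166, 0.633, 0.4, 0, 0, 0.255]]
  ]
}}

```text
t: 9.5
eef_pos: [0.58, 0.0112, 0.0751]
ee_rot: [3.136, 0.011, -0.283]
force: [-1.0, 0.0, -0.5]
width: 0.0003
gripper_force: 0.0
```

>>> {"fn": "jog_arm", "kwargs": {
  "steps": [
    [[255, 0, 0, 0, 0, 0, 0], [255, 0, 0, 0, 0, 0, 0]]
  ]
}}

```text
t: 9.7
eef_pos: [0.5872, 0.0136, 0.0841]
ee_rot: [-3.14, -0.003, -0.28]
force: [-0.1, -0.5, 0.8]
width: 0.0004
gripper_force: 0.0
```

>>> {"fn": "jog_arm", "kwargs": {
  "steps": [
    [[255, 0, -0.025, 0, 0, 0, 0], [255, 0, -0.025, 0.1, 0, 0, 0], [255, 0, -0.025, 0.2, 0, 0, 0], [255, 0, -0.025, 0.27, 0, 0, 0], [255, 0, -0.025, 0.3, 0, 0, 0], [255, 0, -0.025, 0.31, 0, 0, 0], [255, 0, -0.025, 0.31, 0, 0, 0]]
  ]
}}

```text
t: 10.4
eef_pos: [0.588, 0.0196, 0.005]
ee_rot: [-3.141, -0.001, -0.28]
force: [-1.0, 0.5, -0.0]
width: 0.0007
gripper_force: 0.0
```

>>> {"fn": "jog_arm", "kwargs": {
  "steps": [
    [[255, 0, 0.02, 0, 0, 0, 0], [255, 0, 0.04, 0, 0, 0, 0], [255, 0, 0.07, 0, 0, 0, 0], [255, 0, 0.1, 0, 0, 0, 0], [255, 0, 0.13, 0, 0, 0, 0], [255, 0, 0.16, 0, 0, 0, 0], [255, 0, 0.18, 0, 0, 0, 0], [255, 0, 0.18, 0, 0, 0, 0]]
  ]
}}

```text
t: 11.2
eef_pos: [0.5744, -0.0249, 0.004]
ee_rot: [3.141, 0.0, -0.281]
force: [-0.5, 0.7, 0.2]
width: 0.0003
gripper_force: 0.0
```

>>> {"fn": "jog_arm", "kwargs": {
  "steps": [
    [[255, 0, -0.02, 0, 0, 0, 0], [255, 0, -0.06, 0, 0, 0, 0], [255, 0, -0.1, -0.2, 0, 0, 0], [255, 0, -0.25, -0.4, 0, 0, 0], [255, 0, -0.45, -0.5, 0, 0, 0], [255, 0, -0.65, -0.5, 0, 0, 0], [255, 0, -0.7, -0.5, 0, 0, 0], [255, 0, -0.7, -0.5, 0, 0, 0]]
  ]
}}

```text
t: 12.0
eef_pos: [0.6245, 0.149, 0.1296]
ee_rot: [-3.14, -0.002, -0.276]
force: [-0.6, -0.7, -0.9]
width: 0.0005
gripper_force: 0.0
```

```bash
cat > look.py <<'E'
from h import *
import sys
print(arm.get_state()['eef_pos'],arm.get_state()['t'])
for n in('top','side'):
    f=grab(n,sys.argv[1]+n+'.png'); m=cv2.inRange(cv2.cvtColor(f['color'],cv2.COLOR_RGB2HSV),(0,0,150),(180,70,255))
    k,l,s,c=cv2.connectedComponentsWithStats(m)
    for i in range(1,k):
        P=onz(f,*c[i],.01)[:2]; d=np.linalg.norm(P-[.536,-.1025])
        if s[i,4]>60 and d<.1:
            Q=np.array([onz(f,*q,.01)[:2] for q in np.argwhere(l==i)[:,::-1]])*1000
            print(n,s[i],P,d,cv2.minAreaRect(Q.astype(np.float32)))
E
python3 look.py a
```

```text
[0.62454454 0.14900593 0.12964875] 12.0
top [274 192  25  25 418] [ 0.56359914 -0.06041403] 0.05032833867003894 ((563.701416015625, -60.55876922607422), (41.44366455078125, 42.383338928222656), 74.01333618164062)
side [262 221  26  23 350] [ 0.56279452 -0.05691845] 0.05287365824806434 ((562.5113525390625, -57.51083755493164), (47.14913558959961, 49.078983306884766), 73.14828491210938)
```

The push went straight, with the blank now at (0.563, -0.059). I'll repeat along the same line.

>>> {"fn": "jog_arm", "kwargs": {
  "steps": [
    [[255, 0, 0.2, 0, 0, 0, 0], [255, 0, 0.4, 0.1, 0, 0, 0], [255, 0, 0.58, 0.2, 0, 0, 0], [255, 0, 0.63, 0.35, 0, 0, 0], [255, 0, 0.63, 0.45, 0, 0, 0], [255, 0, 0.63, 0.49, 0, 0, 0], [255, 0, 0.63, 0.49, 0, 0, 0]]
  ]
}}

```text
t: 12.8
eef_pos: [0.5788, -0.0078, 0.0054]
ee_rot: [3.14, 0.002, -0.281]
force: [-0.1, 0.2, 0.1]
width: 0.0006
gripper_force: 0.0
```

>>> {"fn": "jog_arm", "kwargs": {
  "steps": [
    [[255, 0, 0.03, 0, 0, 0, 0], [255, 0, 0.06, 0, 0, 0, 0], [255, 0, 0.1, 0, 0, 0, 0], [255, 0, 0.14, 0, 0, 0, 0], [255, 0, 0.18, 0, 0, 0, 0], [255, 0, 0.21, 0, 0, 0, 0], [255, 0, 0.24, 0, 0, 0, 0], [255, 0, 0.25, 0, 0, 0, 0]]
  ]
}}

```text
t: 13.6
eef_pos: [0.5632, -0.068, 0.0075]
ee_rot: [-3.141, -0.002, -0.281]
force: [1.1, 3.2, 5.3]
width: 0.0002
gripper_force: 3.2
```

>>> {"fn": "jog_arm", "kwargs": {
  "steps": [
    [[255, 0, -0.02, 0, 0, 0, 0], [255, 0, -0.06, 0, 0, 0, 0], [255, 0, -0.1, -0.2, 0, 0, 0], [255, 0, -0.25, -0.4, 0, 0, 0], [255, 0, -0.45, -0.5, 0, 0, 0], [255, 0, -0.65, -0.5, 0, 0, 0], [255, 0, -0.8, -0.5, 0, 0, 0], [255, 0, -0.8, -0.5, 0, 0, 0]]
  ]
}}

```text
t: 14.4
eef_pos: [0.6191, 0.1303, 0.1318]
ee_rot: [-3.14, -0.001, -0.276]
force: [-0.9, -0.1, 0.1]
width: 0.0002
gripper_force: 0.0
```

```bash
python3 look.py b
```

```text
[0.61913495 0.13027147 0.13179816] 14.4
top [294 198  25  25 412] [ 0.55162589 -0.10131645] 0.015670648079935016 ((551.7357788085938, -101.39047241210938), (41.45903778076172, 41.794090270996094), 73.27143096923828)
side [276 211  25  21 320] [ 0.55117611 -0.09844964] 0.01570730954906913 ((551.5872192382812, -98.84608459472656), (46.866390228271484, 46.02840042114258), 73.1408920288086)
```

View pics/btop.png

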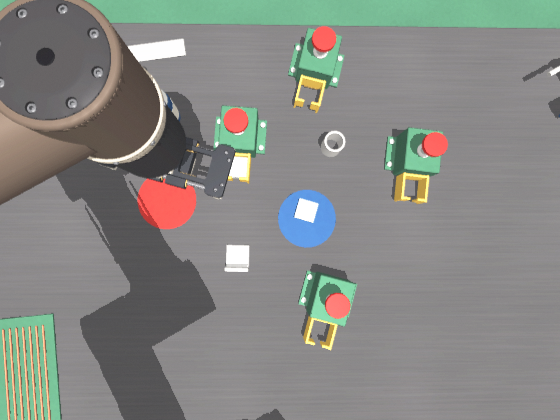

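The blank lies wholly inside the blue disc at (306,210). The plunger is up and the bystanders have not moved.

>>> {"fn": "jog_arm", "kwargs": {
  "steps": [
    [[255, 0, 0, -0.2, 0, 0, 0], [255, 0, 0, -0.2, 0, 0, 0], [255, 0, 0, -0.2, 0, 0, 0], [255, 0, 0, -0.2, 0, 0, 0]]
  ]
}}

```text
t: 14.9
eef_pos: [0.6169, 0.1239, 0.1808]
ee_rot: [3.141, 0.001, -0.282]
force: [-0.5, -0.6, 0.7]
width: -0.0
gripper_force: 0.0
```

```bash
python3 -c "
from station import arm
print(arm.job_done())"
```

```text
the job is handed in; nothing more can be done
None
```

The job is handed in at about 15 s: one blank was fed and pushed to about 16 mm from the blue circle's centre, wholly inside it, with the plunger back up; in the last top view the pipe and angle iron had not moved and the can was mostly hidden by the arm, and no verdict was returned.

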